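Set the coater's end stop in its hidden groove

TASK

Set the end stop of the drawdown coater: take the red-handled stop from its black rest, put its toe under the coater's hood with the key resting on the track at the left end (the end with the green dot), and slide it to the right along the track until the key drops into the groove hidden under the hood. Stop there and leave the stop standing upright on the coater with its foot flat and the key fully home in the groove. The coater stands loose, so do not drag it along, and leave the other things on the bench as they are.

Things in the scene. Friction and masses are not known exactly. Their poses are not given: they have to be found in the camera images.
- coater: Loose drawdown coater base, 3 kg, 130 (x) x 240 (y) x 42 mm high; origin at the centre of its underside, on the bench; z up, x away from the robot, +y to its left (green dot on the +y end of the apron). The open bright metal apron, top at z = 14 mm, runs from x = -65 mm to +30 mm. A steady sideways push above about 13 to 20 N slides the coater on the bench.
- hood_mouth (a point): Middle of the grey hood's open front, at (-5, 0, 26) mm in the coater's frame, axes as the coater's. The hood covers coater x = -5 to 65 mm: roof underside z = 38, roof top z = 42, back wall's inner face x = 57 mm. It is open only at the front, between y = -62 and +62 mm (solid cheeks beyond).
- track_mid (a point): Middle of the black key track under the hood, (43.5, 0, 14) mm in the coater's frame: a flat band x = 30 to 57 mm, level with the apron. One groove crosses it, 27 mm long in x, 14 mm wide in y, 9 mm deep. Its centre lies anywhere from coater y = -38 to +15 mm, different each time and out of sight.
- stop: Loose rigid L-shaped end stop, 0.25 kg; origin at the centre of the underside of its steel heel (34 x 34 x 10 mm), z up along the post, x towards the toe. Red post 20 x 20 mm centred on the heel, black cap 19 x 19 mm, top at z = 116 mm. Grip the post, best at z = 85 to 105 mm, on any two opposite faces. Steel toe bar 12 mm wide, z = 0 to 10 mm, reaching to x = 74 mm.
- stop_key (a point): Centre of the key's lower face on the stop, at (66, 0, -8) mm in the stop's frame. The key is 12 mm long (x), 10 mm wide (y) and stands down 8 mm below heel and toe. With the key on the flat track and the post upright the heel hangs 8 mm over the apron; with the key in the groove, heel and toe lie flat on it.
- rest: Fixed black rest on which the stop stands at the start: slab 60 x 60 x 12 mm with 10 mm high side and back rails round the heel; origin at the centre of its underside. The stop's heel stands on the slab, toe and key overhanging to its +x; lift it straight up.
- applicator: Bystander: grey metal film applicator 44 x 100 x 30 mm, origin at the centre of its underside.
- pot_white: Bystander: sample pot with white lid, 63 mm across, 55 mm high, origin at the centre of its underside.
- pot_red: Bystander: sample pot with red lid, 63 mm across, 55 mm high, origin at the centre of its underside.
- gloss_meter: Bystander: blue and black hand-held meter 48 x 148 x 80 mm, origin at the centre of its underside.
Not all that is in view belongs to the job. There is more than one size of the stop; the job needs the smaller.

How it is judged:
By the outcome, as a careful person would: the job done as asked, in the order asked, and still so for the second after the job is handed in, with the robot touching nothing.
It also fails if it takes over 64 s, if anything falls off the work surface, if the arm or the gripper's body presses on something with over 40 N, if the wrist force passes 120 N, or if a joint passes its speed limit or range.

ROBOT

A 7-joint arm with a two-finger parallel gripper is mounted at the origin on the work surface; the furniture and walls round the work are solid. World frame = base frame: x ahead of the robot, y to its left, z up, the work surface at z = 0. Lengths are in m, angles in rad, forces in N, time in s.
With the tool pointing down it reaches from about 0.4 to 0.85 m from the base axis. Payload 10.4 kg.
Tool frame: the origin (TCP) lies at the very end of the fingers, on their centre line; the grasp point (between the pads) lies 19 mm behind it; x points along the fingers, z is the direction in which the jaws open and shut, and the axes are right-handed (so a half turn about x gives the same grasp; the last joint's range is limited). The gripper opens to 85 mm and grips with 20 to 120 N. Pads are 22 mm wide; open, the fingers measure 114 mm over their backs; the gripper's body (76 mm by 85 mm) begins 54 mm behind the grasp point. The pads swing forward as they close: fully open they stand 13 mm farther back than shut.
Start: joints at [1.16, 0.332, -0.065, 1.46, 0.022, 1.35, -0.088], TCP at [0.236, -0.579, 0.231] pointing down, gripper open.
Joint ranges: [-2.6, 2.6], [-0.5, 2.12], [-1.47, 1.34], [0.16, 2.42], [-1.27, 4.41], [0.06, 2.06], [-2.6, 2.6]. Speed limits (rad/s): [2.22, 2.22, 2.79, 2.79, 3.14, 3.14, 3.14].

INTERFACE

Orientations are given as a unit quaternion [x, y, z, w].
In Python, from workcell import get_obs, camera, camera_info, hand_in gives the robot as it stands.
- The arm moves only by the tool move_arm, never from a script. Its argument "motion" is text: rows parted by semicolons, each of 4 numbers parted by spaces: the shift along the world's x, y, z in m, then the turn about the world's z in rad. In form: tx ty tz spin; .... A call has 1 to 10 rows; each row is the pose to reach, as a shift and turn from the pose commanded when the call began; what a row does not reach only later rows make up. A row lasts 1/8 s, in which the tool goes at most 62.5 mm and 10.7 degrees, less where a joint would pass 70% of its speed; a pose out of reach is approached as far as the arm can. A call with a gripper value outside its range is refused whole. "grip" is the opening, from 0 (shut) to 1 (fully open), set as the call begins (left out, the last holds). The fingers move at their own pace and stop on an object; "force" is the grip in N (left out, the last holds). Time passes only in rows, so rows that repeat a pose let the fingers close. It gives the time, the measured TCP pose, the force and the opening at its end, in the units of the state.
- get_obs(): the state, without advancing time (a new reading comes with each control period).
- camera(name): name is "side" or "top" or "wrist"; returns (picture, depth): 384x512x3 uint8, red, green, blue; 384x512 float32, m along the optical axis (not along the pixel's ray), 0 where there is no reading.
- camera_info(name): a dict with "camera_matrix" (3x3 intrinsics, pixels), "k1" (the pictures are not rectified: a ray, as slopes to the right and down, at radius r is drawn at 1 + k1 r^2 times it, then the intrinsics apply), "eye" and "attitude" of the camera in the world. Camera axes: x right, y up, looking along -z (the intrinsics and any distortion apply to the point x, -y, -z); pixel columns grow to the right and rows downward; lengths in m; the calibration is good to about 2 mm. A picture is of the moment at which its call begins: read the wrist's pose just before it. camera_info takes no time and is no camera call; for the wrist camera it gives the pose at the moment of the call.
- hand_in(): hands the job in, once; it reports no verdict.
The state is a dict: "clock": time; "joint_pos": joint angles; "joint_velocities": joint speeds; "tau": joint torques, N m; "position": TCP position; "ee_rot": TCP orientation; "ft_force": force on the tool from outside, world axes, zero at the start; "torque": the same for the moment, N m; "grip_width": opening from 0.0 (shut) to 1.0 (fully open).
Only numpy, scipy, OpenCV 4.12 (cv2) and the standard library are available. Lean on these libraries where they do the work, as an engineer would, in place of code of your own. Each camera call takes 0.05 s, during which the arm holds its last target.

## Working session

There is one attempt and no reset: what is moved stays moved. The work goes in short steps, Python scripts to look and compute and a tool call to move; the robot and the scene stay as the last step left them, time stands still between calls to the robot, and variables do not carry over. Pictures are saved under pics/ and viewed, and the job is handed in when it is done.

Besides the shell and the picture viewer there is one more tool, called after "Request:" by a JSON object that holds its "op" and its "data". move_arm: Moves the arm, as the interface text tells. Its arguments: {"type":"object","properties":{"motion":{"type":"string"},"grip":{"type":"number"},"force":{"type":"number"}},"required":["motion"]}

```bash
mkdir -p pics; ls
python3 - <<'E'
from workcell import get_obs, camera, camera_info
import cv2,numpy as np
print(get_obs())
for n in("side","top","wrist"):
    i=camera_info(n);print(n,i)
    p,d=camera(n);cv2.imwrite(f"pics/{n}0.png",p[:,:,::-1]);np.savez(f"{n}0.npz",p=p,d=d,K=i["camera_matrix"],k1=i["k1"],eye=i["eye"],att=i["attitude"])
E
```

```text
pics
{'clock': 0.0, 'joint_pos': array([ 1.1603939 ,  0.33287061, -0.06471406,  1.46096086,  0.02159807,
        1.3498873 , -0.08846584]), 'joint_velocities': array([-0.0004169 , -0.00086618, -0.0004799 ,  0.00023127,  0.00024805,
        0.00043129, -0.00156449]), 'tau': array([-4.12330537e-04, -6.25454092e+01,  4.89662960e-02, -3.91597795e+01,
        1.62151270e-02,  9.91892768e-03, -2.29290242e-05]), 'position': array([ 0.23620602, -0.57823517,  0.23050742]), 'ee_rot': array([ 0.39452966,  0.58741893, -0.39400149,  0.58655619]), 'ft_force': array([ 0.22055723,  0.86711911, -0.36167434]), 'torque': array([-0.03473964, -0.02150406,  0.02160578]), 'grip_width': 0.9990149314449118}
side {'camera_matrix': array([[483.71036739,   0.        , 261.27565561],
       [  0.        , 483.71036739, 194.85309799],
       [  0.        ,   0.        ,   1.        ]]), 'k1': 0.023864851093358244, 'eye': array([-0.09131139, -1.30245701,  0.64150282]), 'attitude': array([ 0.53744479, -0.12509218, -0.17663779,  0.81504855])}
top {'camera_matrix': array([[467.11491844,   0.        , 257.43336814],
       [  0.        , 467.11491844, 193.11238633],
       [  0.        ,   0.        ,   1.        ]]), 'k1': -0.009726917154437811, 'eye': array([ 0.34695463, -0.00851337,  1.36472221]), 'attitude': array([-0.0529198 ,  0.05844344,  0.71485486, -0.69481393])}
wrist {'camera_matrix': array([[277.93418358,   0.        , 254.60837748],
       [  0.        , 277.93418358, 194.11820783],
       [  0.        ,   0.        ,   1.        ]]), 'k1': 0.012942323984584204, 'eye': array([ 0.30112849, -0.55235349,  0.37373164]), 'attitude': array([-0.11678879,  0.07896448, -0.5522027 ,  0.82170382])}
```

View pics/side0.png

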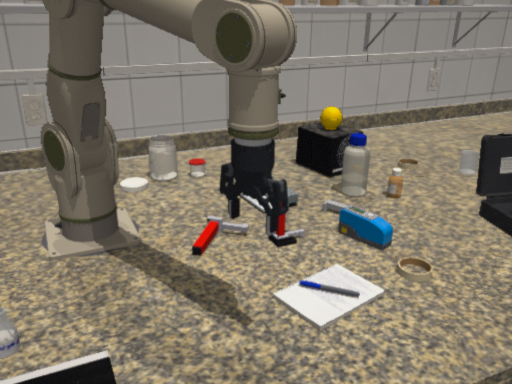

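View pics/top0.png

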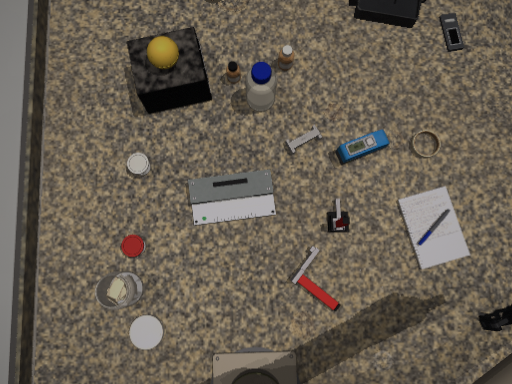

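View pics/wrist0.png

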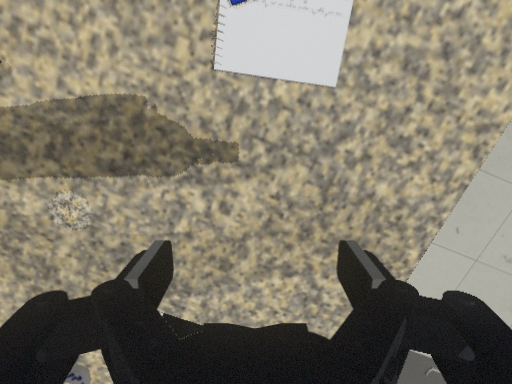

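The top view shows the coater at about (232,197) with its green dot at the left, the small stop in its rest at (338,218), and the larger stop lying at (318,285). I'll enlarge those areas.

```bash
cat > h.py <<'E'
import numpy as np,cv2
from scipy.spatial.transform import Rotation as R
def load(f): return dict(np.load(f))
def ray(c,u,v):
    K=c["K"];k=float(c["k1"])
    s=np.array([(u-K[0,2])/K[0,0],(v-K[1,2])/K[1,1]]);p=s.copy()
    for _ in range(20): p=s/(1+k*(p@p))
    return R.from_quat(c["att"]).apply([p[0],-p[1],-1.])
def atz(c,u,v,z):
    r=ray(c,u,v);e=c["eye"];return e+r*(z-e[2])/r[2]
def atd(c,u,v):
    return c["eye"]+ray(c,u,v)*float(c["d"][int(round(v)),int(round(u))])
def proj(c,P):
    q=R.from_quat(c["att"]).inv().apply(np.atleast_2d(P)-c["eye"]);s=np.stack([q[:,0]/-q[:,2],-q[:,1]/-q[:,2]],1)
    r2=(s**2).sum(1,keepdims=True);s=s*(1+float(c["k1"])*r2)
    return s*[c["K"][0,0],c["K"][1,1]]+[c["K"][0,2],c["K"][1,2]]
def crop(c,u0,v0,u1,v1,k,name):
    im=cv2.resize(c["p"][v0:v1,u0:u1,::-1],None,fx=k,fy=k,interpolation=cv2.INTER_CUBIC);cv2.imwrite(name,im)
def snap(n,f):
    from workcell import camera,camera_info
    i=camera_info(n);p,d=camera(n)
    c=dict(p=p,d=d,K=i["camera_matrix"],k1=i["k1"],eye=i["eye"],att=i["attitude"]);np.savez(f,**c);cv2.imwrite("pics/"+f.replace(".npz",".png"),p[:,:,::-1]);return c
E
python3 - <<'E'
from h import *
c=load("top0.npz")
crop(c,180,160,290,235,7,"pics/c1.png");crop(c,310,185,370,245,10,"pics/c2.png")
for u,v in [(270,220),(195,190),(230,181),(230,207),(338,222),(338,202),(320,220)]: print(u,v,atd(c,u,v).round(4))
E
```

```text
270 220 [ 4.829e-01 -5.690e-02  2.000e-04]
195 190 [0.5706 0.1565 0.045 ]
230 181 [0.5954 0.0562 0.0374]
230 207 [0.5226 0.0588 0.0152]
338 222 [ 0.4652 -0.2439  0.0674]
338 202 [ 0.527  -0.2546  0.0263]
320 220 [ 0.4792 -0.2042 -0.0047]
```

View pics/c1.png

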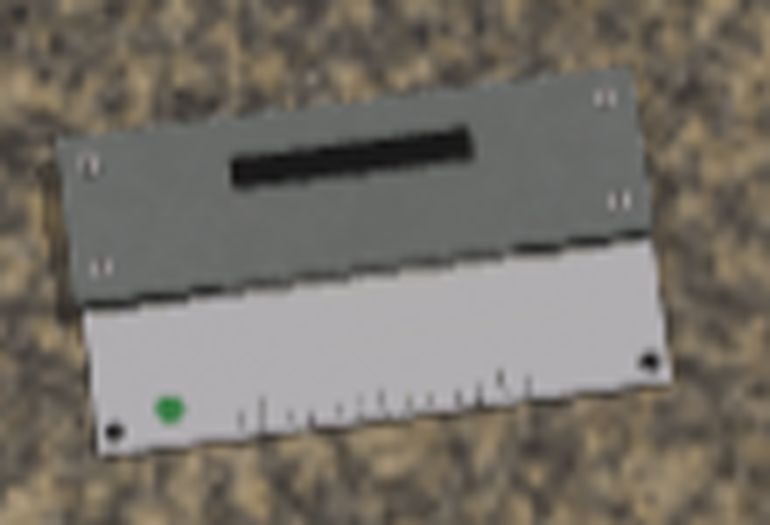

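View pics/c2.png

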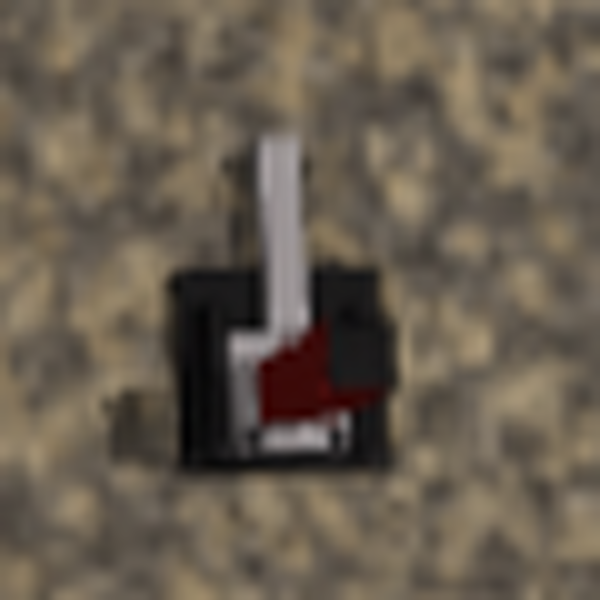

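Run:
```python
from h import *
from scipy.optimize import least_squares
c=load("top0.npz")
def uv(x,y,u0,v0,k): return (x+.5)/k-.5+u0,(y+.5)/k-.5+v0
def fit(loc,px,z0,x0):
    loc=np.array(loc,float)/1000;px=np.array(px)
    def W(q):
        C,S=np.cos(q[2]),np.sin(q[2]);return np.c_[q[0]+C*loc[:,0]-S*loc[:,1],q[1]+S*loc[:,0]+C*loc[:,1],loc[:,2]+z0]
    r=least_squares(lambda q:(proj(c,W(q))-px).ravel(),x0);print(r.x.round(4),np.degrees(r.x[2]));print((r.fun.reshape(-1,2)).round(2))
pts=[((-65,120,14),(98,458)),((-65,-120,14),(672,382)),((65,120,42),(57,140)),((65,-120,42),(632,68)),((-5,120,42),(78,302)),((-5,-120,42),(650,234))]
fit([p[0] for p in pts],[uv(*p[1],180,160,7) for p in pts],0,[.55,.05,0])
# stop, heel underside at z=.012
pts=[((74,6,10),(260,136)),((74,-6,10),(300,133)),((17,6,10),(268,332)),((17,17,10),(230,334)),((-17,17,10),(238,456)),((-10,10,106),(332,390)),((9.5,-9.5,116),(393,322)),((9.5,9.5,116),(328,325)),((-9.5,-9.5,116),(395,390))]
fit([p[0] for p in pts],[uv(*p[1],310,185,10) for p in pts],.012,[.47,-.24,0])
```

```text
[0.55   0.0525 0.0985] 5.640769586238513
[[-0.1  -0.1 ]
 [ 0.05  0.34]
 [-0.27 -0.26]
 [ 0.21 -0.25]
 [-0.73  0.5 ]
 [ 0.84 -0.25]]
[ 0.4644 -0.2544 -0.0007] -0.04106710191987592
[[-0.14  0.22]
 [-0.03  0.41]
 [ 0.13  0.13]
 [ 0.13  0.03]
 [-0.04 -0.41]
 [-1.02  0.65]
 [ 0.45 -0.4 ]
 [-0.16 -0.5 ]
 [ 0.67 -0.09]]
```

Run:
```python
from h import *
from workcell import get_obs
o=get_obs();M=R.from_quat(o["ee_rot"]).as_matrix();print(M.round(4),o["position"],np.degrees(np.arctan2(M[1,2],M[0,2])))
print(np.array([.4644,-.2544,0])-o["position"])
```

```text
[[-4.000e-04  9.257e-01  3.782e-01]
 [ 1.000e-03  3.782e-01 -9.257e-01]
 [-1.000e+00 -0.000e+00 -1.100e-03]] [ 0.23625957 -0.57831893  0.23070229] -67.77741369410701
[ 0.22814043  0.32391893 -0.23070229]
```

Request:
{"op": "move_arm", "data": {"motion": "0.029 0.041 0 0.148; 0.057 0.081 0 0.296; 0.086 0.122 0 0.444; 0.114 0.162 0 0.592; 0.143 0.203 0 0.74; 0.171 0.243 0 0.888; 0.2 0.284 0 1.036; 0.228 0.324 0 1.183; 0.228 0.324 0 1.183; 0.228 0.324 0 1.183", "grip": 1, "force": 60}}

```text
clock: 1.4
position: [0.4639, -0.2551, 0.2311]
ee_rot: [0.0, 0.707, -0.0, 0.707]
ft_force: [-0.2, -0.3, 0.1]
grip_width: 0.998
```

Run:
```python
from h import *
c=snap("wrist","w1.npz");snap("side","s1.npz")
P=np.array([.4644,-.2544,.012])
L=np.array([[74,6,10],[74,-6,10],[17,17,10],[-17,17,10],[9.5,9.5,116],[-9.5,9.5,116],[9.5,-9.5,116],[-9.5,-9.5,116]])/1000
print(proj(c,P+L).round(1))
```

```text
[[313.5 164.7]
 [313.  173.9]
 [269.  156.2]
 [242.3 156.3]
 [266.4 181.8]
 [245.6 181.8]
 [266.2 201.6]
 [245.8 201.7]]
```

View pics/w1.png

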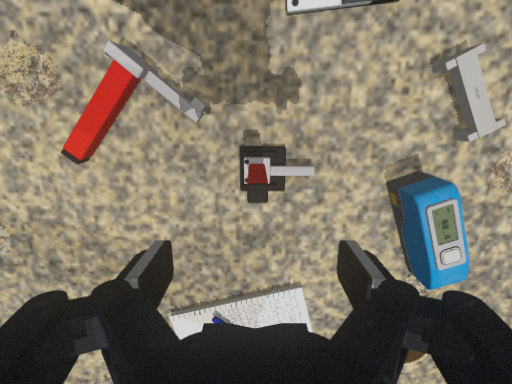

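View pics/s1.png

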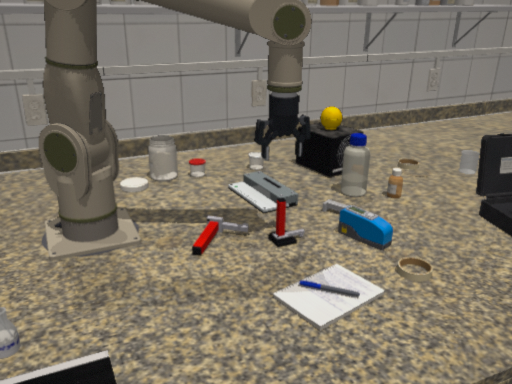

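Request:
{"op": "move_arm", "data": {"motion": "0.0005 0.0005 -0.05 0; 0.0005 0.0005 -0.1 0; 0.0005 0.0005 -0.143 0; 0.0005 0.0005 -0.143 0"}}

```text
clock: 2.0
position: [0.4623, -0.2541, 0.0857]
ee_rot: [0.002, 0.709, 0.0, 0.705]
ft_force: [0.5, -0.4, 1.3]
grip_width: 0.996
```

Run:
```python
from h import *
c=snap("wrist","w2.npz");crop(c,140,120,380,300,3,"pics/w2c.png")
```

```text
(no output)
```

View pics/w2c.png

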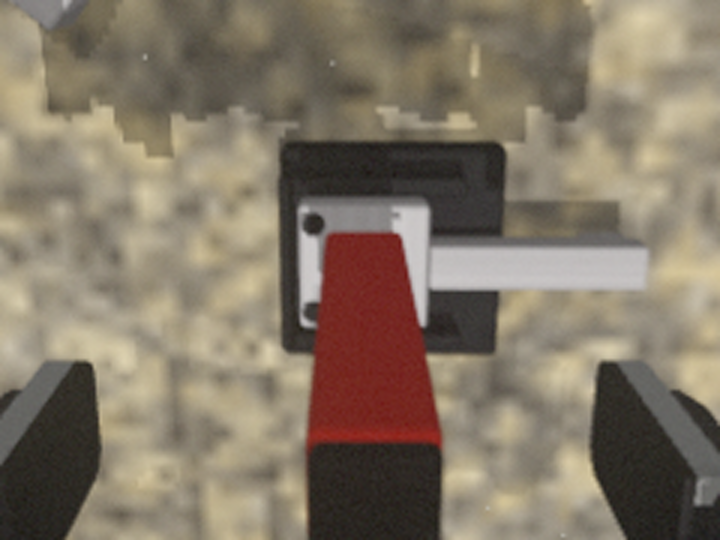

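Request:
{"op": "move_arm", "data": {"motion": "0.002 0 0.001 0; 0.002 0 0.001 0"}}

```text
clock: 2.3
position: [0.4681, -0.2547, 0.0913]
ee_rot: [-0.0, 0.706, -0.001, 0.708]
ft_force: [-0.2, 0.5, -0.1]
grip_width: 1.001
```

Run:
```python
from h import *
c=snap("wrist","w3.npz");crop(c,140,120,380,300,3,"pics/w3c.png")
```

```text
(no output)
```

View pics/w3c.png

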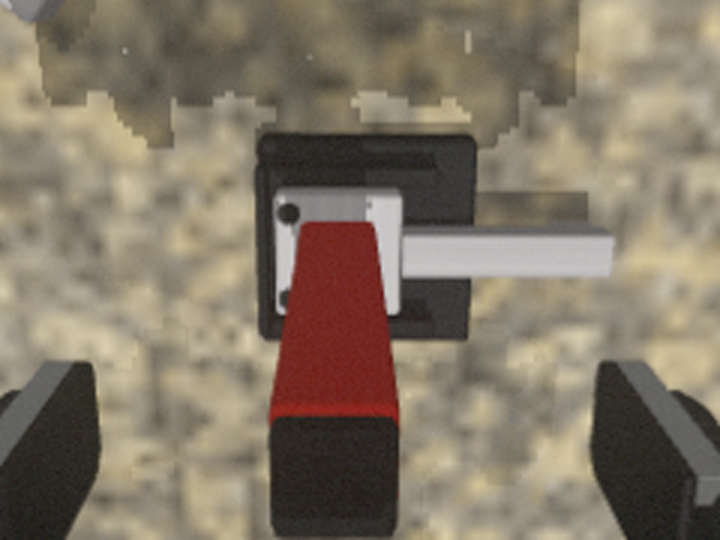

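Request:
{"op": "move_arm", "data": {"motion": "0 0 0 0; 0 0 0 0; 0 0 0 0"}}

```text
clock: 2.72
position: [0.4668, -0.2541, 0.0894]
ee_rot: [-0.0, 0.707, -0.0, 0.707]
ft_force: [0.4, 0.4, 0.0]
grip_width: 1.002
```

Request:
{"op": "move_arm", "data": {"motion": "0 0 0 0; 0 0 0 0; 0 0 0 0; 0 0 0 0; 0 0 0 0; 0 0 0 0; 0 0 0 0; 0 0 0 0", "grip": 0, "force": 60}}

```text
clock: 3.72
position: [0.4668, -0.2541, 0.0894]
ee_rot: [-0.0, 0.707, -0.0, 0.707]
ft_force: [-3.4, 0.4, 3.7]
grip_width: 0.225
```

Run:
```python
from h import *
from workcell import get_obs
c=snap("wrist","w4.npz");o=get_obs();print(o["ft_force"],o["torque"],o["grip_width"],o["position"],R.from_quat(o["ee_rot"]).as_matrix().round(4))
```

```text
[-3.16097265  0.65387998  4.12585129] [0.0862256  0.54895072 0.05982425] 0.22331825313976672 [ 0.4667925  -0.25415255  0.08939566] [[-0.e+00  1.e-04  1.e+00]
 [-0.e+00  1.e+00 -1.e-04]
 [-1.e+00 -0.e+00 -0.e+00]]
```

View pics/w4.png

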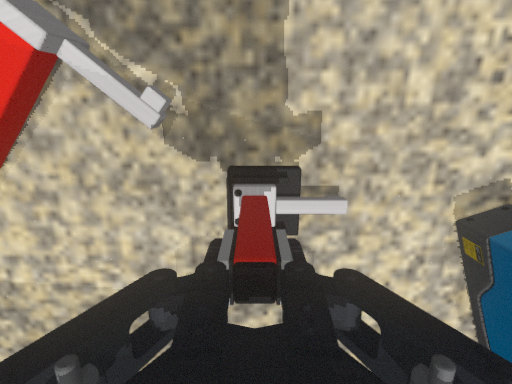

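Request:
{"op": "move_arm", "data": {"motion": "0 0 0.03 0; 0 0 0.06 0; 0 0 0.075 0; 0 0 0.075 0; 0 0 0.075 0"}}

```text
clock: 4.4
position: [0.4662, -0.2538, 0.163]
ee_rot: [0.0, 0.708, 0.0, 0.707]
ft_force: [-0.4, -0.2, -2.8]
grip_width: 0.221
```

Run:
```python
from h import *
from workcell import get_obs
c=snap("wrist","w5.npz");o=get_obs();print(o["ft_force"],o["torque"],o["grip_width"],o["position"])
crop(c,180,140,380,290,4,"pics/w5c.png")
s=snap("side","s5.npz");crop(s,230,120,350,250,4,"pics/s5c.png")
```

```text
[-0.066645    0.04740002 -3.03020925] [-0.0263739  -0.08696404 -0.0037583 ] 0.22647624237835842 [ 0.46622339 -0.25380816  0.16293367]
```

View pics/w5c.png

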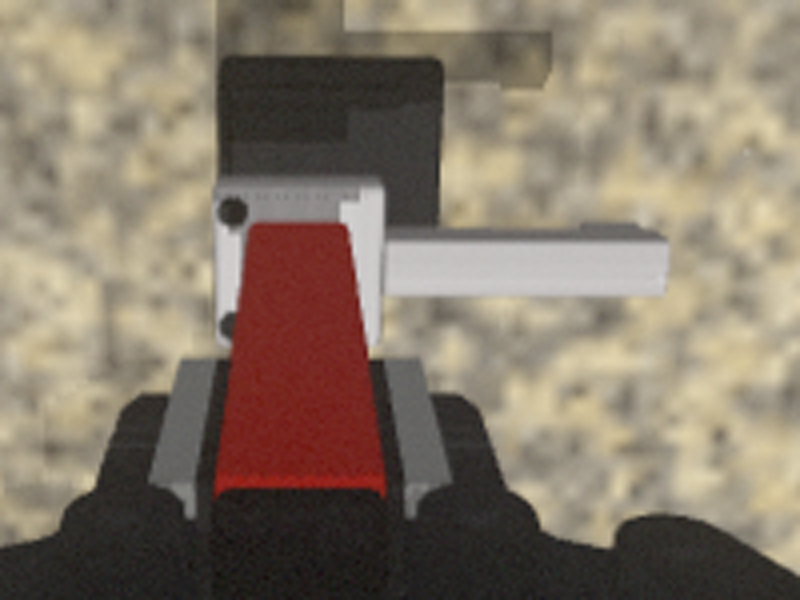

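View pics/s5c.png

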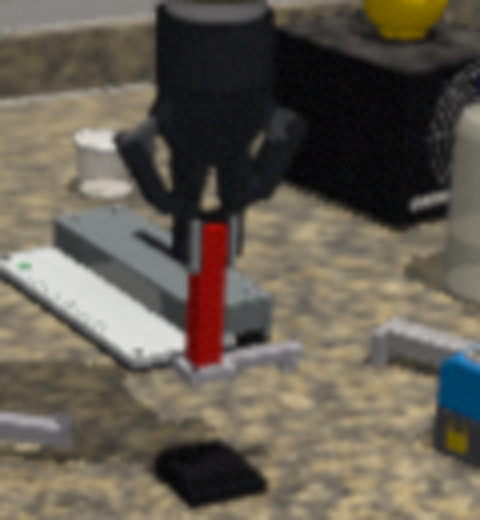

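```bash
cat >> h.py <<'E'
def fit6(c,loc,px,x0):
    from scipy.optimize import least_squares
    loc=np.array(loc,float)/1000;px=np.array(px,float)
    f=lambda q:(proj(c,R.from_rotvec(q[3:]).apply(loc)+q[:3])-px).ravel()
    r=least_squares(f,x0,loss="soft_l1",x_scale=[.01]*3+[.05]*3);return r.x,r.fun.reshape(-1,2)
E
python3 - <<'E'
from h import *
c=load("w5.npz")
L=[(-17,17,10),(17,17,10),(-17,-17,10),(17,-17,10),(74,6,10),(74,-6,10),(-10,10,106),(10,10,106),(-10,10,10),(10,10,10)]
q=[(216,190),(384,188),(215,342),(380,345),(667,238),(667,296),(216,489),(386,489),(248,225),(347,225)]
px=[(180+(x+.5)/4-.5,140+(y+.5)/4-.5) for x,y in q]
x,r=fit6(c,L,px,[.466,-.2544,.088,0,0,0]);print(x[:3].round(4),np.degrees(x[3:]).round(2));print(r.round(1))
E
```

```text
[ 0.4651 -0.2559  0.0832] [2.64 0.32 0.16]
[[-0.9 -0.2]
 [ 0.2  0.2]
 [ 0.5  1. ]
 [ 0.3  0.1]
 [ 0.2  0.5]
 [-1.3 -0.2]
 [-0.1  0.1]
 [-0.  -0.1]
 [ 0.1 -0.6]
 [ 0.4 -0.7]]
```

Request:
{"op": "move_arm", "data": {"motion": "-0.002 0.043 0 0.012; -0.004 0.086 0 0.024; -0.006 0.129 0 0.037; -0.008 0.172 0 0.049; -0.01 0.215 0 0.062; -0.012 0.258 0 0.074; -0.014 0.3 0 0.086; -0.016 0.343 0 0.098; -0.016 0.343 0 0.098; -0.016 0.343 0 0.098"}}

```text
clock: 5.75
position: [0.4506, 0.0883, 0.1638]
ee_rot: [-0.035, 0.707, 0.034, 0.706]
ft_force: [-0.5, -0.3, -1.7]
grip_width: 0.225
```

Run:
```python
from h import *
from workcell import get_obs
o=get_obs();print(o["position"])
c=snap("wrist","w6.npz")
t=snap("top","t6.npz");crop(t,170,150,300,250,6,"pics/t6c.png")
```

```text
[0.45063325 0.08826691 0.16380871]
```

View pics/w6.png

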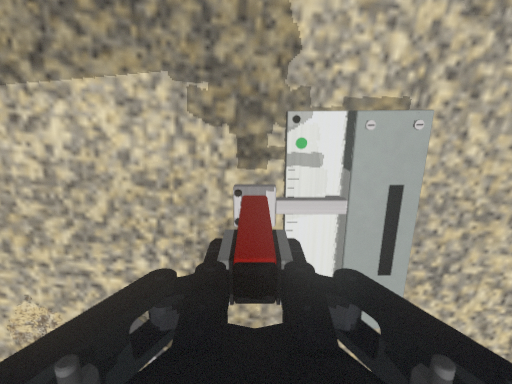

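View pics/t6c.png

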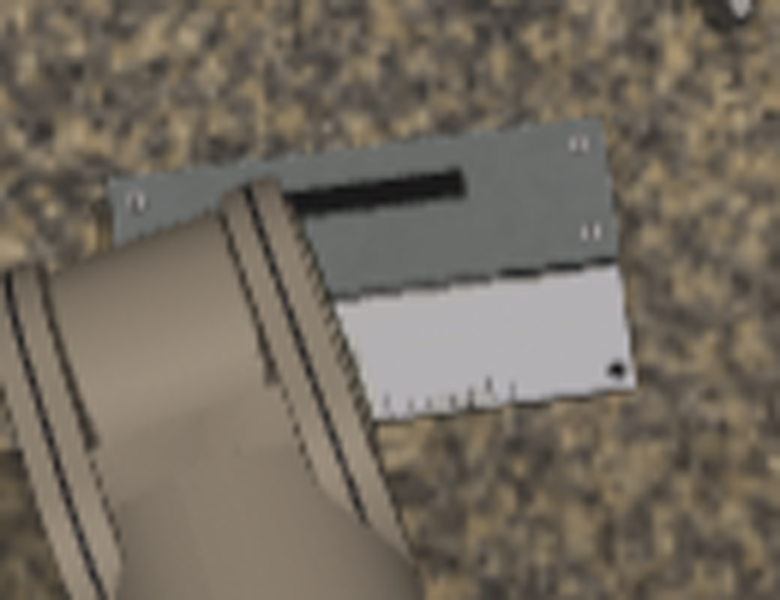

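Run:
```python
from h import *
c=load("w6.npz")
L=np.array([(-65,120,14),(30,120,14),(-5,120,42),(65,120,42),(-65,40,14),(-5,60,42),(65,-60,42)])/1000
print(proj(c,R.from_euler('z',.0985).apply(L)+[.55,.0525,0]).round(1))
S=np.array([(74,6,10),(74,-6,10),(-17,17,10),(17,17,10)])/1000
print(proj(c,R.from_euler('z',.0985).apply(S)+[.4506,.0880,.0862]).round(1))
crop(c,220,90,440,290,4,"pics/w6c.png")
```

```text
[[285.7 108.5]
 [380.5 108.2]
 [355.1 107.8]
 [432.9 107.4]
 [283.4 185.6]
 [348.8 172.7]
 [403.3 281.1]]
[[349.2 197.9]
 [347.8 212.1]
 [233.9 184.5]
 [277.4 184.5]]
```

View pics/w6c.png

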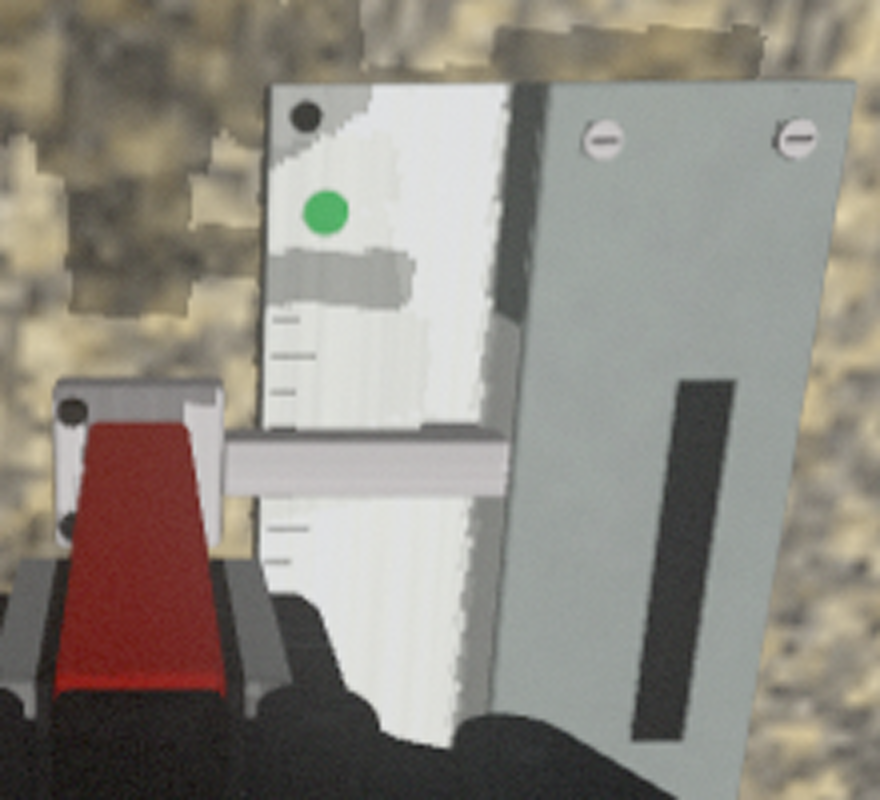

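Request:
{"op": "move_arm", "data": {"motion": "0 0 -0.03 0; 0 0 -0.05 0; 0 0 -0.059 0; 0 0 -0.059 0; 0 0 -0.059 0"}}

```text
clock: 6.48
position: [0.4515, 0.0889, 0.1061]
ee_rot: [-0.034, 0.706, 0.035, 0.707]
ft_force: [-0.3, 0.1, -2.1]
grip_width: 0.227
```

Request:
{"op": "move_arm", "data": {"motion": "0 0 -0.001 0; 0 0 -0.002 0; 0 0 -0.003 0; 0 0 -0.003 0"}}

```text
clock: 6.98
position: [0.4508, 0.0889, 0.1023]
ee_rot: [-0.035, 0.706, 0.035, 0.706]
ft_force: [0.0, 0.6, -3.2]
grip_width: 0.222
```

Request:
{"op": "move_arm", "data": {"motion": "0 0 -0.001 0; 0 0 -0.002 0; 0 0 -0.002 0"}}

```text
clock: 7.35
position: [0.4508, 0.0889, 0.1002]
ee_rot: [-0.035, 0.706, 0.035, 0.706]
ft_force: [0.7, -0.2, -2.6]
grip_width: 0.225
```

Request:
{"op": "move_arm", "data": {"motion": "0 0 -0.001 0; 0 0 -0.001 0; 0 0 -0.001 0"}}

```text
clock: 7.72
position: [0.4509, 0.0889, 0.0994]
ee_rot: [-0.035, 0.706, 0.035, 0.706]
ft_force: [-2.2, 0.1, 0.1]
grip_width: 0.227
```

Request:
{"op": "move_arm", "data": {"motion": "0 0 -0.001 0; 0 0 -0.001 0; 0 0 -0.001 0"}}

```text
clock: 8.1
position: [0.4508, 0.089, 0.0992]
ee_rot: [-0.035, 0.706, 0.034, 0.706]
ft_force: [-8.8, -1.4, 14.3]
grip_width: 0.223
```

Run:
```python
from h import *
from workcell import get_obs
o=get_obs();print(o["position"],o["ft_force"],o["torque"])
s=snap("side","s7.npz");crop(s,200,140,340,240,5,"pics/s7c.png")
```

```text
[0.45082739 0.08903882 0.09924363] [-8.76374343 -1.43280722 14.33182963] [-0.26623034  1.5706264   0.00534994]
```

View pics/s7c.png

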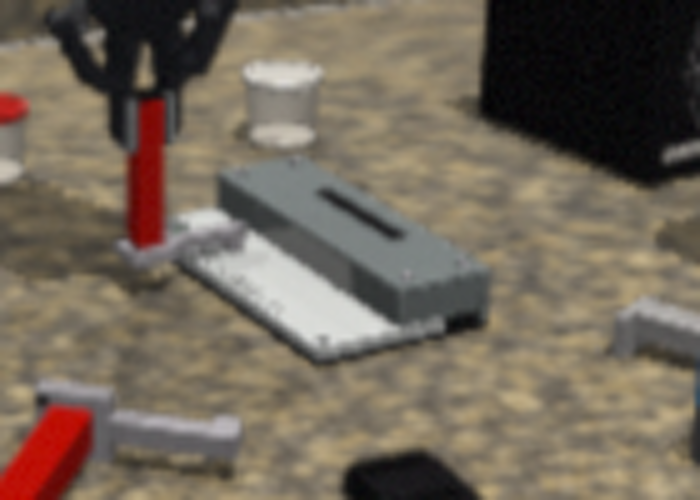

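Request:
{"op": "move_arm", "data": {"motion": "0 0 0.004 0; 0 0 0.004 0; 0.012 0.0012 0.004 0; 0.024 0.0024 0.004 0; 0.036 0.0035 0.004 0; 0.036 0.0035 0.004 0"}}

```text
clock: 8.9
position: [0.4877, 0.0927, 0.1021]
ee_rot: [-0.034, 0.706, 0.035, 0.706]
ft_force: [-0.0, -0.6, -3.0]
grip_width: 0.224
```

Run:
```python
from h import *
from workcell import get_obs
o=get_obs();print(o["position"],o["ft_force"],o["torque"])
s=snap("wrist","w8.npz");crop(s,220,90,440,290,4,"pics/w8c.png")
```

```text
[0.48769531 0.09269316 0.10209509] [-0.04220548 -0.64208332 -2.99246944] [ 0.05225889  0.05074678 -0.05079333]
```

View pics/w8c.png

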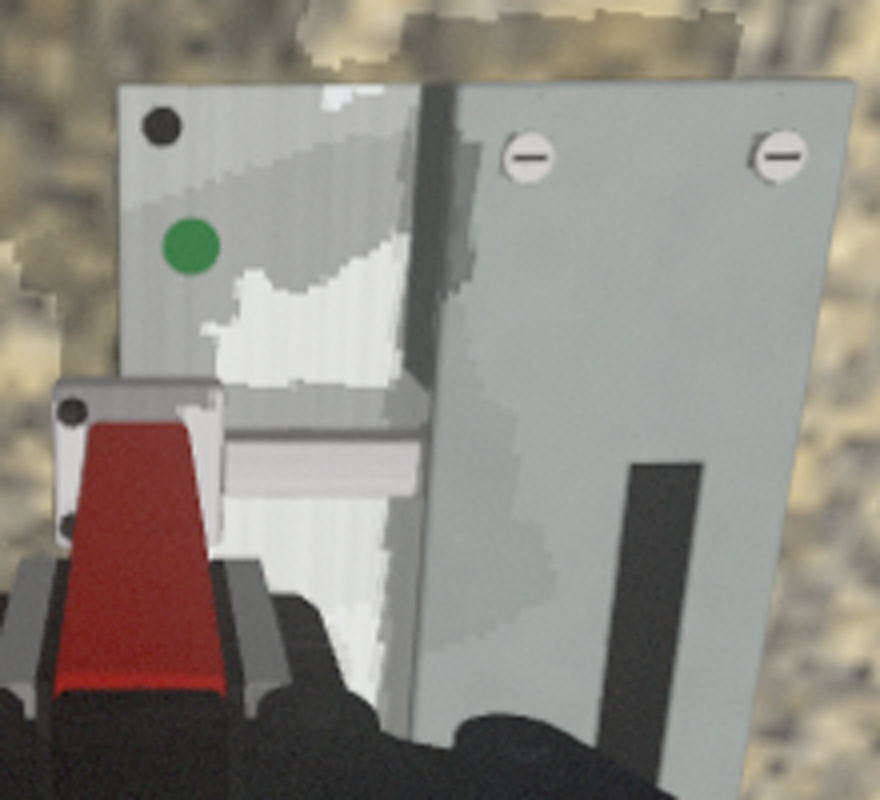

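Request:
{"op": "move_arm", "data": {"motion": "0.012 0.0012 0 0; 0.024 0.0024 0 0; 0.035 0.0035 0 0; 0.035 0.0035 0 0; 0.035 0.0035 0 0"}}

```text
clock: 9.57
position: [0.5216, 0.096, 0.1022]
ee_rot: [-0.035, 0.706, 0.035, 0.706]
ft_force: [-0.4, -0.4, -2.9]
grip_width: 0.225
```

Run:
```python
from h import *
from workcell import get_obs
o=get_obs();print(o["position"],o["ft_force"],o["torque"])
c=snap("wrist","w9.npz");crop(c,220,90,440,290,4,"pics/w9c.png")
L=np.array([(-65,120,14),(65,120,42),(-5,20,42),(-5,-30,42)])/1000
print(((proj(c,R.from_euler('z',.0985).apply(L)+[.55,.0525,0])-[220,90])*4).round(0))
```

```text
[0.52157766 0.09600248 0.10216416] [-0.36999724 -0.37206648 -2.89471306] [ 0.01493354  0.05779765 -0.00826134]
[[-64.  73.]
 [655.  69.]
 [238. 595.]
 [232. 811.]]
```

View pics/w9c.png

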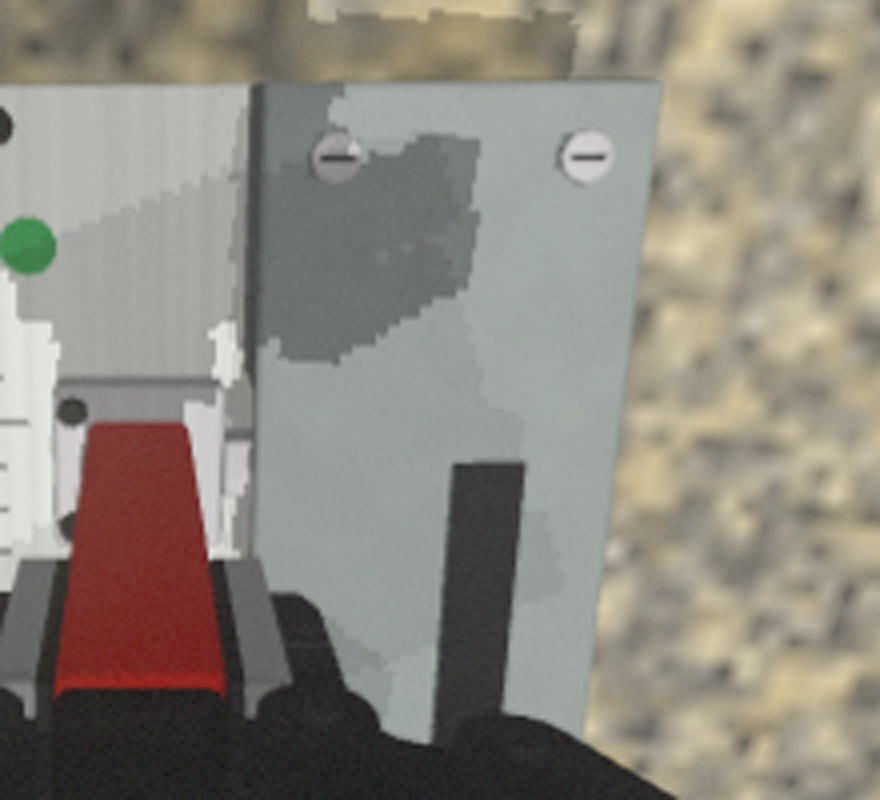

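Request:
{"op": "move_arm", "data": {"motion": "0.001 0 -0.002 0; 0.001 0 -0.003 0; 0.001 0 -0.0037 0; 0.001 0 -0.0037 0; 0.001 0 -0.0037 0"}}

```text
clock: 10.25
position: [0.5227, 0.0959, 0.0993]
ee_rot: [-0.035, 0.706, 0.034, 0.706]
ft_force: [-5.5, -0.8, 7.8]
grip_width: 0.222
```

Request:
{"op": "move_arm", "data": {"motion": "0.0003 -0.003 0 0; 0.0006 -0.006 0 0; 0.0009 -0.009 0 0; 0.0012 -0.012 0 0; 0.0015 -0.015 0 0; 0.0015 -0.015 0 0"}}

```text
clock: 11.0
position: [0.5249, 0.0808, 0.099]
ee_rot: [-0.034, 0.706, 0.035, 0.707]
ft_force: [-0.5, 3.9, 6.0]
grip_width: 0.226
```

Request:
{"op": "move_arm", "data": {"motion": "0.0003 -0.003 0 0; 0.0006 -0.006 0 0; 0.0009 -0.009 0 0; 0.0009 -0.009 0 0"}}

```text
clock: 11.5
position: [0.5257, 0.0719, 0.099]
ee_rot: [-0.034, 0.706, 0.035, 0.707]
ft_force: [-0.2, 4.1, 5.5]
grip_width: 0.226
```

Request:
{"op": "move_arm", "data": {"motion": "0.0002 -0.0015 0 0; 0.0003 -0.003 0 0"}}

```text
clock: 11.75
position: [0.526, 0.0692, 0.099]
ee_rot: [-0.035, 0.706, 0.035, 0.707]
ft_force: [-0.1, 5.2, 6.2]
grip_width: 0.224
```

Request:
{"op": "move_arm", "data": {"motion": "0.0001 -0.0015 0 0; 0.0003 -0.003 0 0"}}

```text
clock: 12.0
position: [0.5263, 0.0662, 0.099]
ee_rot: [-0.035, 0.706, 0.035, 0.707]
ft_force: [-0.9, 4.7, 5.4]
grip_width: 0.224
```

Request:
{"op": "move_arm", "data": {"motion": "0.0002 -0.0015 0 0; 0.0003 -0.003 0 0"}}

```text
clock: 12.25
position: [0.5266, 0.0632, 0.099]
ee_rot: [-0.035, 0.706, 0.035, 0.707]
ft_force: [-0.3, 5.2, 5.0]
grip_width: 0.225
```

Request:
{"op": "move_arm", "data": {"motion": "0.0002 -0.0015 0 0; 0.0003 -0.003 0 0"}}

```text
clock: 12.5
position: [0.5269, 0.0602, 0.099]
ee_rot: [-0.035, 0.706, 0.035, 0.707]
ft_force: [-0.2, 5.0, 4.9]
grip_width: 0.22
```

Request:
{"op": "move_arm", "data": {"motion": "0.0002 -0.0015 -0.0001 0; 0.0003 -0.003 -0.0002 0"}}

```text
clock: 12.75
position: [0.5272, 0.0576, 0.0989]
ee_rot: [-0.035, 0.706, 0.035, 0.707]
ft_force: [-1.7, 6.1, 7.4]
grip_width: 0.223
```

Request:
{"op": "move_arm", "data": {"motion": "0.0002 -0.0015 0 0; 0.0003 -0.003 0 0"}}

```text
clock: 13.0
position: [0.5276, 0.0545, 0.0989]
ee_rot: [-0.035, 0.706, 0.035, 0.707]
ft_force: [-0.7, 6.0, 5.7]
grip_width: 0.223
```

Request:
{"op": "move_arm", "data": {"motion": "0.0002 -0.0015 0 0; 0.0003 -0.003 0 0"}}

```text
clock: 13.25
position: [0.5279, 0.0515, 0.099]
ee_rot: [-0.035, 0.706, 0.035, 0.707]
ft_force: [0.1, 5.7, 6.9]
grip_width: 0.224
```

Request:
{"op": "move_arm", "data": {"motion": "0.0002 -0.0015 0 0; 0.0003 -0.003 0 0"}}

```text
clock: 13.5
position: [0.5282, 0.0485, 0.0989]
ee_rot: [-0.035, 0.706, 0.035, 0.707]
ft_force: [-0.5, 6.0, 6.9]
grip_width: 0.223
```

Request:
{"op": "move_arm", "data": {"motion": "0.0002 -0.0015 0 0; 0.0003 -0.003 0 0"}}

```text
clock: 13.75
position: [0.5285, 0.0455, 0.0989]
ee_rot: [-0.035, 0.706, 0.035, 0.707]
ft_force: [1.0, 3.8, 7.2]
grip_width: 0.227
```

Request:
{"op": "move_arm", "data": {"motion": "0.0002 -0.0015 0 0; 0.0003 -0.003 0 0"}}

```text
clock: 14.0
position: [0.5288, 0.0423, 0.0989]
ee_rot: [-0.035, 0.706, 0.035, 0.707]
ft_force: [-0.4, 6.2, 5.7]
grip_width: 0.223
```

Request:
{"op": "move_arm", "data": {"motion": "0.0002 -0.0015 0 0; 0.0003 -0.003 0 0"}}

```text
clock: 14.25
position: [0.5292, 0.0392, 0.0989]
ee_rot: [-0.035, 0.706, 0.035, 0.707]
ft_force: [0.2, 5.5, 6.2]
grip_width: 0.226
```

Request:
{"op": "move_arm", "data": {"motion": "0.0002 -0.0015 0 0; 0.0003 -0.003 0 0"}}

```text
clock: 14.5
position: [0.5285, 0.035, 0.098]
ee_rot: [-0.035, 0.707, 0.034, 0.706]
ft_force: [0.2, 0.3, -3.4]
grip_width: 0.226
```

Run:
```python
from h import *
s=snap("side","s10.npz");crop(s,200,140,340,240,5,"pics/s10c.png")
a=load("s7.npz")
crop(a,200,140,340,240,5,"/tmp/a.png")
d=cv2.absdiff(a["p"],s["p"]).max(2)[150:215,200:305]
# hood right end / far-right corner unaffected by arm: template match
T=a["p"][180:215,255:305]
r=cv2.matchTemplate(s["p"][170:225,245:315],T,cv2.TM_CCOEFF_NORMED);print(cv2.minMaxLoc(r))
```

```text
(-0.22992219030857086, 0.8380898833274841, (0, 18), (10, 10))
```

View pics/s10c.png

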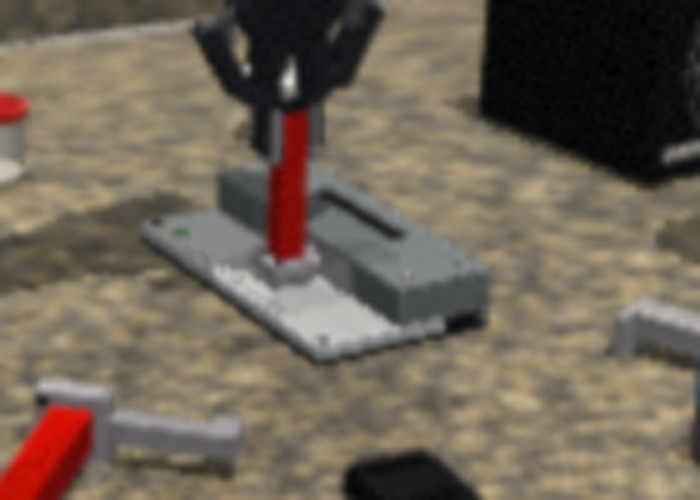

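Request:
{"op": "move_arm", "data": {"motion": "0 0 -0.001 0; 0 0 -0.002 0"}}

```text
clock: 14.8
position: [0.5284, 0.0353, 0.0958]
ee_rot: [-0.035, 0.707, 0.034, 0.706]
ft_force: [-0.7, 0.6, -3.3]
grip_width: 0.227
```

Request:
{"op": "move_arm", "data": {"motion": "0 0 -0.001 0; 0 0 -0.002 0; 0 0 -0.003 0; 0 0 -0.003 0"}}

```text
clock: 15.3
position: [0.5288, 0.0359, 0.0933]
ee_rot: [-0.035, 0.706, 0.035, 0.706]
ft_force: [-0.6, 0.0, -2.6]
grip_width: 0.226
```

Request:
{"op": "move_arm", "data": {"motion": "0 0 -0.001 0; 0 0 -0.001 0; 0 0 -0.002 0; 0 0 -0.002 0"}}

```text
clock: 15.8
position: [0.5289, 0.0359, 0.0914]
ee_rot: [-0.035, 0.706, 0.035, 0.706]
ft_force: [-0.4, -0.5, -2.1]
grip_width: 0.228
```

Request:
{"op": "move_arm", "data": {"motion": "0 0 -0.0005 0; 0 0 -0.001 0; 0 0 -0.001 0"}}

```text
clock: 16.18
position: [0.5289, 0.036, 0.0913]
ee_rot: [-0.035, 0.706, 0.034, 0.706]
ft_force: [-5.2, -0.4, 9.3]
grip_width: 0.226
```

Run:
```python
from h import *
from workcell import get_obs
o=get_obs();print(o["position"],o["ft_force"],o["torque"])
s=snap("side","s11.npz");crop(s,200,140,340,240,5,"pics/s11c.png")
s=snap("wrist","w11.npz");crop(s,200,120,400,270,4,"pics/w11c.png")
```

```text
[0.52890654 0.03598492 0.09134245] [-5.16407478 -0.40474514  9.31919111] [-0.11254971  1.14953344 -0.06981085]
```

View pics/s11c.png

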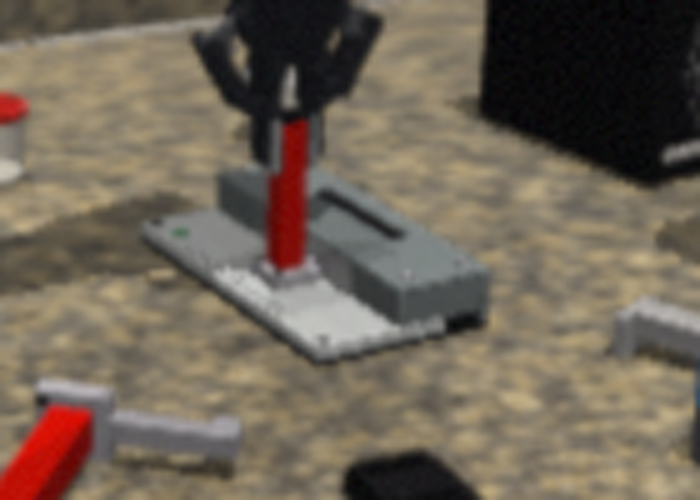

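View pics/w11c.png

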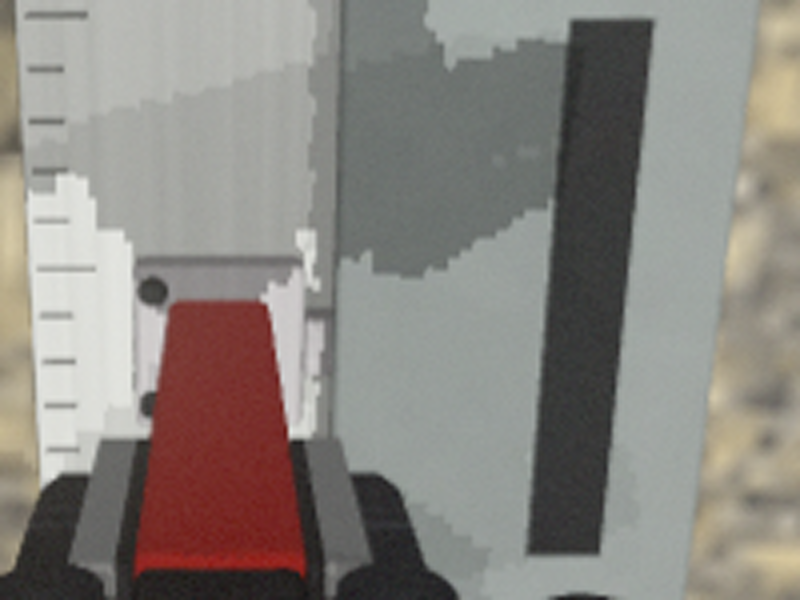

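Request:
{"op": "move_arm", "data": {"motion": "0 0 0.0008 0; 0 0 0.0008 0", "grip": 0, "force": 20}}

```text
clock: 16.52
position: [0.529, 0.0359, 0.0914]
ee_rot: [-0.035, 0.706, 0.035, 0.706]
ft_force: [-1.8, -0.1, 1.5]
grip_width: 0.223
```

Request:
{"op": "move_arm", "data": {"motion": "0 0 0 0; 0 0 0 0; 0 0 0 0; 0 0 0 0; 0 0 0 0; 0 0 0 0", "grip": 0.7}}

```text
clock: 17.27
position: [0.5289, 0.0359, 0.0912]
ee_rot: [-0.035, 0.706, 0.035, 0.706]
ft_force: [0.5, 0.3, -0.1]
grip_width: 0.701
```

Run:
```python
from h import *
from workcell import get_obs
o=get_obs();print(o["position"],o["ft_force"],o["grip_width"])
s=snap("side","s12.npz");crop(s,200,140,340,240,5,"pics/s12c.png")
s=snap("wrist","w12.npz");crop(s,150,120,400,300,3,"pics/w12c.png")
```

```text
[0.52885705 0.03590248 0.09123029] [ 0.53350461  0.349503   -0.06968972] 0.7005809205426813
```

View pics/s12c.png

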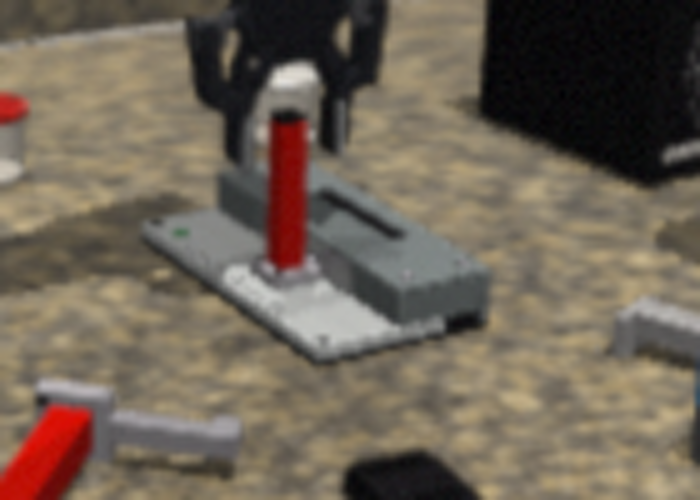

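View pics/w12c.png

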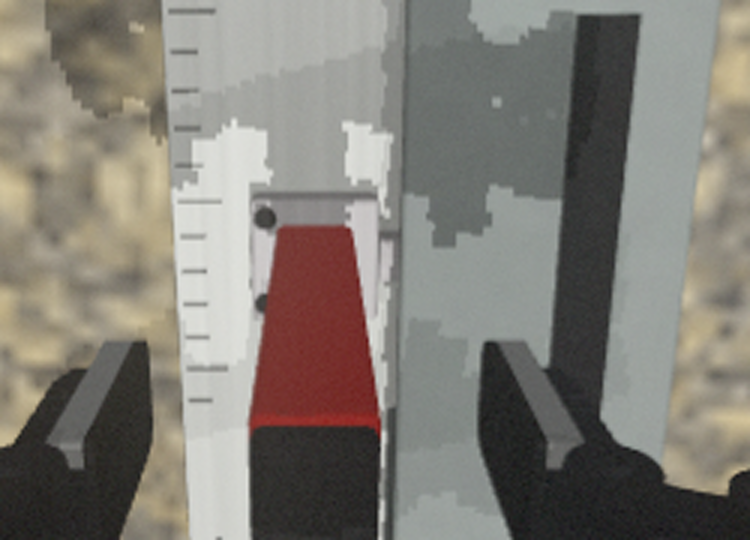

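Released and standing upright, clear of both fingers. I'll retreat straight up.

Request:
{"op": "move_arm", "data": {"motion": "0 0 0.03 0; 0 0 0.06 0; 0 0 0.1 0; 0 0 0.14 0; 0 0 0.16 0; 0 0 0.16 0; 0 0 0.16 0"}}

```text
clock: 18.25
position: [0.5285, 0.0358, 0.2502]
ee_rot: [-0.035, 0.707, 0.035, 0.706]
ft_force: [-0.1, -0.3, -0.1]
grip_width: 0.698
```

Request:
{"op": "move_arm", "data": {"motion": "-0.03 -0.04 0.02 0; -0.05 -0.08 0.02 0; -0.06 -0.12 0.02 0; -0.06 -0.17 0.02 0; -0.06 -0.21 0.02 0; -0.06 -0.25 0.02 0; -0.06 -0.25 0.02 0; -0.06 -0.25 0.02 0"}}

```text
clock: 19.25
position: [0.4687, -0.2133, 0.2702]
ee_rot: [-0.034, 0.707, 0.035, 0.706]
ft_force: [-0.2, 0.4, -0.6]
grip_width: 0.699
```

Run:
```python
from h import *
from workcell import get_obs
print(get_obs()["clock"])
s=snap("side","s13.npz");crop(s,200,140,340,240,5,"pics/s13c.png")
t=snap("top","t13.npz");crop(t,180,150,300,240,6,"pics/t13c.png")
```

```text
19.25
```

View pics/s13c.png

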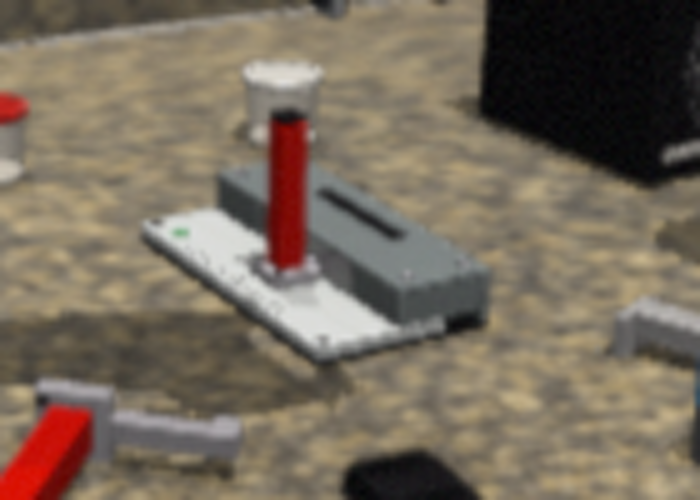

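View pics/t13c.png

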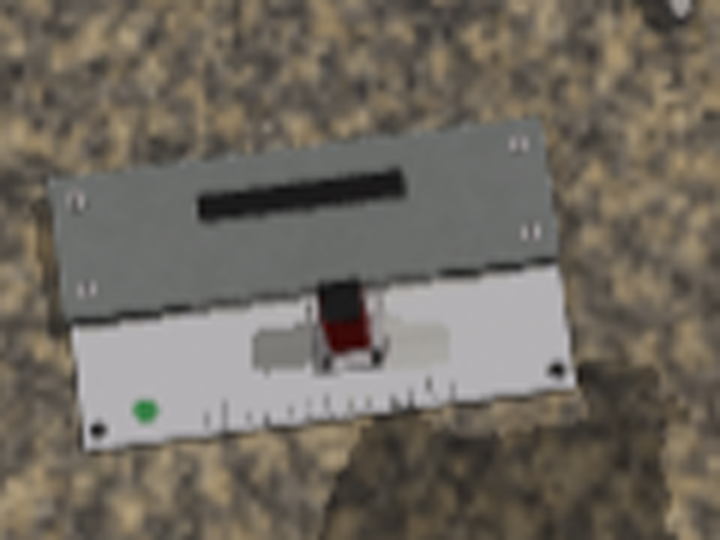

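The stop stands upright with its foot flat, and the coater's corners are where they were at the start. Handing in.

```bash
python3 -c "
from workcell import hand_in
print(hand_in())"
```

```text
the job is handed in; nothing more can be done
None
```

The end stop is set, and the job was handed in at about 19 s on the robot's clock; the hand-in gave no verdict. I lifted the small stop from its rest and put its toe under the hood with the key on the track at the green-dot end, about 46 mm left of centre. I then slid it right with a light press of about 8 to 10 N.

- **Groove:** the key dropped in at about coater y = -14 mm. I stopped there, and it went down about 8 mm in all, from the track contact at tool height 0.0992 m to the flat contact at 0.0914 m. That matches the key's 8 mm, so it should be fully home. The groove is out of sight, so this rests on height and force alone.
- **Final pictures:** the stop stands upright with its heel flat on the apron. The coater's corners are where they started, to within a fraction of a pixel. The hand is well clear.
- **Forces:** sideways force during the slide stayed at or below about 6 N. The highest total reading was about 17 N, when I first felt for the apron.
- **Disagreements:** the wrist camera put the coater about 2 mm off the top camera's estimate in y, which is within calibration. It also suggested the held stop leaned about 2.6 degrees to one side. I did not re-measure that, but the final pictures show the stop upright.

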